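# Level the appliance shelf with a pocket spirit level

## Robot

A 6-joint arm with a two-finger parallel gripper is mounted at the origin on a cart in front of the work surface, level with it; the furniture and walls round the work are solid. World frame = base frame: x ahead of the robot, y to its left, z up, the work surface at z = 0. Lengths are in m, angles in rad, forces in N, time in s.
With the tool pointing down it reaches from about 0.35 to 0.775 m from the base axis. Payload 7.3 kg.
Tool frame: the origin (TCP) lies on the mounting face of the last link; the fingertips stand 178 mm ahead of it and the grasp point (between the pads) lies 159 mm ahead of it (robot.tcp_to_tips is the distance from the TCP to the fingertips, in m); z points along the fingers, y is the direction in which the jaws open and shut (so a half turn about z gives the same grasp; the last joint's range is limited). The gripper opens to 92 mm and grips with 3 to 60 N. Pads are 19 mm wide; open, the fingers measure 130 mm over their backs; the gripper's body (75 mm by 190 mm) begins 47 mm behind the grasp point.
Start: joints at [1.116, 0.342, 1.524, -0, 1.275, -0.146], TCP at [0.16, 0.5, 0.405] pointing down, gripper open.
Joint ranges: [-2.53, 2.53], [-0.77, 2.02], [0.04, 2.7], [-1, 4.14], [0.28, 2.66], [-3.11, 3.11]. Speed limits (rad/s): [2.57, 2.57, 3.14, 3.14, 3.14, 3.14].

## Interface

Orientations are given as [roll, pitch, yaw] about the fixed x, y, z axes, in that order (R = Rz(yaw) Ry(pitch) Rx(roll)).
In Python, from cell import robot, viewer gives the robot as it stands.
- The arm moves only by the shell command python3 -m creep 'ROWS' [OPENING] [FORCE]. ROWS is JSON, a list that holds one entry, the list of rows, each a list of 6 numbers: the shift along the world's x, y, z in mm, then the turn, a rotation vector about the world's x, y, z in degrees. A call has 1 to 5 rows; each row shifts and turns the pose as measured when the row begins; what a row does not reach is not made up. A row lasts 1/12 s, in which the tool goes at most 41.7 mm and 7.16 degrees, less where a joint would pass 70% of its speed; a pose out of reach is approached as far as the arm can. A call with a gripper value outside its range is refused whole. OPENING is the closure, from -1 (fully open) to 1 (shut), set as the call begins (- or left out, the last holds). The fingers move at their own pace and stop on an object; FORCE is the grip in N (left out, the last holds). Time passes only in rows, so rows that do not move let the fingers close. It gives the time, the measured TCP pose, the force and the opening at its end, in the units of the state.
- robot.observe(): the state, without advancing time (a new reading comes with each control period).
- viewer.read_camera(name): name is "scene" or "top" or "wrist"; returns the picture (384x512x3 uint8, blue, green, red); there is no depth.
- viewer.camera_model(name): a dict with "fx", "fy", "cx", "cy" (pixels), "pose" (4x4, takes a point from camera to world coordinates); the wrist camera has in their place "mount" (4x4, takes a point from camera to tool coordinates, whose origin is the TCP and whose axes are the flange's). Camera axes: x right, y up, looking along -z (the intrinsics and any distortion apply to the point x, -y, -z); pixel columns grow to the right and rows downward; lengths in m; the calibration is good to about 2 mm. A picture is of the moment at which its call begins: read the wrist's pose just before it. camera_model takes no time and is no camera call.
- robot.hand_in(): hands the job in, once; it reports no verdict.
The state is a dict: "time": time; "qpos": joint angles; "qvel": joint speeds; "joint_efforts": joint torques, N m; "tool_pos": TCP position; "tool_rot": TCP orientation; "contact_force": force on the tool from outside, world axes, zero at the start; "torque": the same for the moment, N m; "opening": finger opening in m.
Only numpy, scipy, OpenCV 4.12 (cv2) and the standard library are available. Lean on these libraries where they do the work, as an engineer would, in place of code of your own. Each camera call takes 0.05 s, during which the arm holds its last target. There are 200 camera calls.

## Task

Swing both flaps of the small carton fully open, take out the yellow spirit level, lay it flat and lengthwise on the middle of the little steel shelf, clear of its knob, and let go of it. Then turn the black levelling knob of the shelf until the bubble sits between the two lines of the vial. Finish by pressing the level down onto the shelf from above, firmly but gently, and keep pressing: the job ends while the robot holds the level pressed down with the bubble still between the lines; leave the other things where they stand.

Things in the scene. Friction and masses are not known exactly. Their poses are not given: they have to be found in the camera images.
- carton: Fixed open cardboard carton, 120 (x) x 160 (y) x 50 high (mm), walls and floor 4 mm; origin at the centre of its underside, z up. A half-open flap hinges on each long side (x = -60 and +60 mm), 52 mm above the worktop. The level lies inside.
- flap_near (a joint): Flap on the carton's -x side, 40 mm wide, 154 long, 3 thick; stays where it is left. rad: 0 flat over the carton, 1.57 upright, 2.6 (stop) folded well outward; open from 1.8 on. Moves under about 1 N; opens when closed fingers, lowered between the two flaps, push its inner face outward.
- flap_far (a joint): The same for the flap on the carton's +x side.
- level: Loose yellow spirit level, 26 (x) x 120 (y) x 40 high (mm), 0.25 kg, flat top; origin at the centre of its underside, z up, y along its length. Green vial, 58 mm long, in the middle of the top, two black lines at y = -8.5 and +8.5 mm; rubber pads on top at both ends (centres at y = -44.5, +44.5 mm) are the places to press. Either end may point to the knob.
- bubble (a joint): Position of the pale bubble's centre (12 mm long) along the level's own y, in m; 0 is the middle. It stands between the lines within 0.0025 either way. It runs to the higher end: about 0.6 m per rad of slope, stops at 0.017, and comes to rest in about 1.5 s.
- stand: Fixed three-legged steel shelf; plate 160 (x) x 270 (y) x 10 mm, its top 72 mm above the worktop when level; origin on the worktop under the middle of the plate. It tilts about an axis along x at y = +115 mm, over its two fixed feet; the third foot, a stud at y = -105 mm, carries the knob that raises or lowers that end. The foot end starts too high, by 2 to 5 mm.
- shelf_spot (a point): Point on the plate's top face, midway in x, 30 mm toward +y from the middle: a good place for the centre of the level. Axes as the shelf's: y along the shelf, away from the knob; it tilts with the plate.
- knob_top (a point): Centre of the top of the round black levelling knob, 44 mm across; grip 30 mm high on a 6 mm collar, top 36 mm above the plate. Clockwise seen from above lowers the foot end: 1 rad moves 3.5 mm there and shifts the bubble of a level lying along the shelf by 9.6 mm away from the knob. Friction (0.12 N m) holds it. Needs 0.6 to 1.4 rad in all.
- peas_tin: Bystander: loose low tin, 75 across x 58 high (mm), origin at the centre of its underside.
- spice: Bystander: loose spice jar, 41 across x 105 high (mm), origin at the centre of its underside.
- ramekin: Bystander: loose small metal ramekin, 67 across x 40 high (mm), origin at the centre of its underside.
- fish_tin: Bystander: loose flat tin, 63 x 105 x 26 high (mm), origin at the centre of its underside.
Not all that is in view belongs to the job. Several things look just like the level: the one meant starts farthest to the robot's left.

How it is judged:
On the way, in this order (a step that is already met when the one before it is completed fails the run):
1. both carton flaps are swung open past upright (over 1.8 rad) (value of joint each of flap_near, flap_far above 1.8 rad), for 0.1 s.
2. the level lies flat and lengthwise on the shelf, let go (x of level in the frame of shelf_spot between -0.07 and 0.07 m and y of level in the frame of shelf_spot between -0.06 and 0.06 m and z of level in the frame of shelf_spot between -0.006 and 0.006 m and angle between level's own z axis and vertical below 0.08 rad and angle between the y axis of level and the y axis of shelf_spot, either way round below 0.25 rad and contact force between level and stand above 0.8 N and contact force between the fingers and level below 0.2 N), for 0.6 s.
3. the bubble rests between the lines, the level lying untouched on the shelf (all of step 2 and value of joint bubble between -0.0025 and 0.0025 m and velocity of joint bubble between -0.004 and 0.004 m/s and contact force between the arm and level below 0.2 N), for 0.3 s.
At the end, for the whole second after the job is handed in: Flaps open (over 1.6 rad); level flat on the shelf, lengthwise within 0.25 rad and within 70 mm in x, 60 mm in y of the spot, at rest, bubble within 2.5 mm of the middle; the fingers press it so that it bears on the shelf with 5 to 35 N (own weight about 2.5 N), touching neither shelf nor knob (x of level in the frame of shelf_spot between -0.07 and 0.07 m and y of level in the frame of shelf_spot between -0.06 and 0.06 m and z of level in the frame of shelf_spot between -0.006 and 0.006 m and angle between level's own z axis and vertical below 0.08 rad and angle between the y axis of level and the y axis of shelf_spot, either way round below 0.25 rad and contact force between level and stand between 0.8 and 35 N and value of joint bubble between -0.0025 and 0.0025 m and value of joint each of flap_near, flap_far above 1.6 rad and contact force between the fingers and level above 2.5 N and contact force between level and stand above 5 N and linear speed of level below 0.01 m/s and contact force between the fingers and stand below 0.5 N); the arm keeps its last pose, push and grip.
It fails at once if the level is pressed on the shelf too hard (over 40 N) (contact force between level and stand above 40 N).
It fails at once if a bystander is shifted by more than 30 mm (peas_tin) (distance of peas_tin from where it was at the start of the episode above 0.03 m).
It fails at once if a bystander is shifted by more than 30 mm (spice) (distance of spice from where it was at the start of the episode above 0.03 m).
It fails at once if a bystander is shifted by more than 30 mm (ramekin) (distance of ramekin from where it was at the start of the episode above 0.03 m).
It fails at once if a bystander is shifted by more than 30 mm (fish_tin) (distance of fish_tin from where it was at the start of the episode above 0.03 m).
It also fails if it takes over 64 s, if anything falls off the work surface, if the arm or the gripper's body presses on something with over 40 N, if the wrist force passes 120 N, or if a joint passes its speed limit or range.

## Working session

There is one attempt and no reset: what is moved stays moved. The work goes in short steps, Python scripts to look and compute and a shell command to move; the robot and the scene stay as the last step left them, time stands still between calls to the robot, and variables do not carry over. Pictures are saved under pics/ and viewed, about 8 in all and at most 12, crops included, and the job is handed in when it is done.

```bash
ls; mkdir -p pics; python3 - <<'E'
from cell import robot, viewer
import cv2
for n in ("scene","top"):
    im=viewer.read_camera(n); cv2.imwrite(f"pics/{n}0.png",im)
    m=viewer.camera_model(n); print(n,m)
print(robot.observe())
print(viewer.camera_model("wrist"))
E
```

```text
pics
scene {'fx': 408.42653509211425, 'fy': 408.42653509211425, 'cx': 258.8501533038578, 'cy': 186.33701139569217, 'pose': array([[ 0.99989898,  0.00850848,  0.01138599,  0.60741976],
       [ 0.00482638,  0.55021639, -0.83500816, -1.279863  ],
       [-0.01336941,  0.83497876,  0.55011974,  0.90936687],
       [ 0.        ,  0.        ,  0.        ,  1.        ]])}
top {'fx': 372.90255100082885, 'fy': 372.90255100082885, 'cx': 257.79666950504, 'cy': 188.88976615799442, 'pose': array([[ 2.77804648e-02,  9.85441409e-01, -1.67730367e-01,
         3.89442485e-01],
       [-9.99599279e-01,  2.64740564e-02, -1.00202558e-02,
         7.86475895e-04],
       [-5.43387177e-03,  1.67941522e-01,  9.85781983e-01,
         1.44941634e+00],
       [ 0.00000000e+00,  0.00000000e+00,  0.00000000e+00,
         1.00000000e+00]])}
{'time': 0.1, 'qpos': array([ 1.11599688e+00,  3.42695084e-01,  1.52488467e+00, -2.23587407e-06,
        1.27539719e+00, -1.45985177e-01]), 'qvel': array([-0.00133587, -0.00241955, -0.00345216,  0.00078911, -0.00010842,
       -0.00196797]), 'joint_efforts': array([ 2.46225805e-03, -4.32001090e+01, -2.44696087e+01,  7.21752131e-02,
        5.24722086e-02, -1.43629663e-06]), 'tool_pos': array([0.15948946, 0.5000816 , 0.40410532]), 'tool_rot': array([-3.14022277e+00, -1.99254097e-04,  2.83277890e+00]), 'contact_force': array([-0.49856641,  0.2730931 , -0.14489998]), 'torque': array([ 0.00095239, -0.06154611, -0.00455921]), 'opening': 0.09188001014489444}
{'fx': 342.7621878067088, 'fy': 342.7621878067088, 'cx': 256.1944357061183, 'cy': 193.2094583554465, 'mount': array([[ 2.49649100e-04,  9.67076142e-01,  2.54487079e-01,
         6.84696221e-02],
       [ 9.99999869e-01, -1.27947878e-04, -4.94774539e-04,
         3.24061924e-04],
       [-4.45923570e-04,  2.54487169e-01, -9.67076048e-01,
         1.98763156e-02],
       [ 0.00000000e+00,  0.00000000e+00,  0.00000000e+00,
         1.00000000e+00]])}
```

View pics/top0.png

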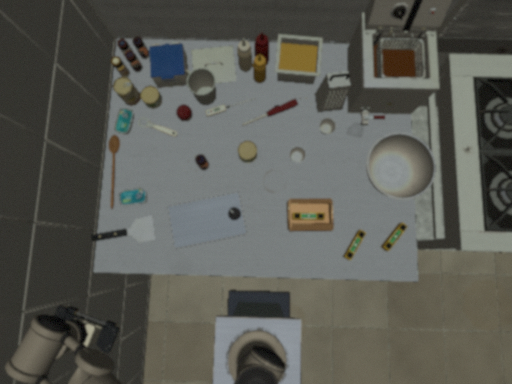

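View pics/scene0.png

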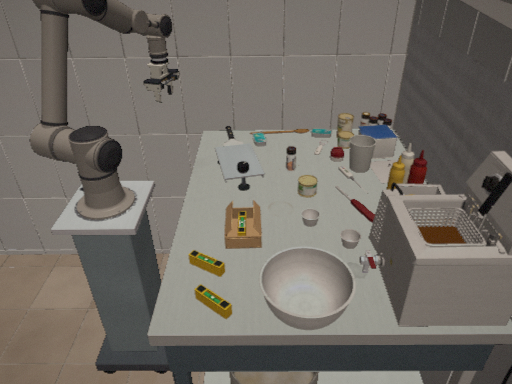

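The top view shows the carton at about (310,214), with the level inside it. The shelf is at (207,220) with its knob at (235,213), and two decoy levels lie at right. I'll do rough ray casts and an enlarged crop.

```bash
cat > h.py <<'E'
import numpy as np, cv2
from cell import robot, viewer
from scipy.spatial.transform import Rotation as R
def campose(n):
    m=viewer.camera_model(n)
    if n!="wrist": return m, m["pose"]
    s=robot.observe(); T=np.eye(4); T[:3,:3]=R.from_euler("xyz",s["tool_rot"]).as_matrix(); T[:3,3]=s["tool_pos"]
    return m, T@m["mount"]
def cast(mp,uv,z):
    m,P=mp; u,v=uv
    d=P[:3,:3]@np.array([(u-m["cx"])/m["fx"],-(v-m["cy"])/m["fy"],-1]); o=P[:3,3]
    return o+d*(z-o[2])/d[2]
def proj(mp,p):
    m,P=mp; q=P[:3,:3].T@(np.array(p)-P[:3,3]); return np.array([m["cx"]+m["fx"]*q[0]/-q[2], m["cy"]-m["fy"]*q[1]/-q[2]])
def snap(n,f):
    mp=campose(n); im=viewer.read_camera(n); cv2.imwrite(f"pics/{f}.png",im); return mp,im
E
python3 - <<'E'
from h import *
mp=campose("top"); im=cv2.imread("pics/top0.png")
for n,uv,z in [("knob",(235,213),.11),("carton c",(310,214),.05),("shelf",(207,220),.072)]: print(n,cast(mp,uv,z).round(3))
h=cv2.cvtColor(im,cv2.COLOR_BGR2HSV)
g=cv2.inRange(h,(45,120,60),(80,255,255))
for c in cv2.findContours(g,0,2)[0]:
    if cv2.contourArea(c)>5: r=cv2.minAreaRect(c); print(r, cast(mp,r[0],.044).round(3))
cv2.imwrite("pics/crop1.png",cv2.convertScaleAbs(cv2.resize(im[180:260,155:355],None,fx=4,fy=4,interpolation=2),alpha=1.4))
E
```

```text
knob [0.527 0.094 0.11 ]
carton c [ 0.537 -0.184  0.05 ]
shelf [0.502 0.199 0.072]
```

View pics/crop1.png

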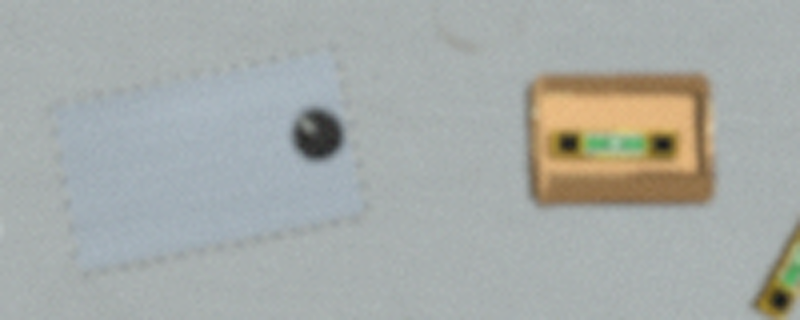

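The crop shows the plate corners at crop (55,105), (335,50), (362,213) and (85,270), the knob at (318,133) and the level at (614,144). Next I move over the shelf for a wrist picture, then over the carton.

```bash
python3 -m creep '[[[28,-27,0,0,0,-6],[28,-27,0,0,0,-6],[28,-27,0,0,0,-6],[28,-27,0,0,0,-6],[28,-27,0,0,0,-6]]]'
python3 -m creep '[[[28,-27,0,0,0,-6],[28,-27,0,0,0,-6],[28,-27,0,0,0,-6],[28,-27,0,0,0,-6],[28,-27,0,0,0,-6]]]'
python3 -m creep '[[[28,-27,0,0,0,-6],[28,-27,0,0,0,-6],[0,0,0,0,0,0],[0,0,0,0,0,0]]]'
python3 -c "
from h import *
mp,im=snap('wrist','shelf'); np.save('shelfT.npy',mp[1]); print(robot.observe()['tool_pos'],robot.observe()['tool_rot'])"
```

```text
time: 0.52
tool_pos: [0.2979, 0.3639, 0.4018]
tool_rot: [-3.138, -0.003, 2.303]
contact_force: [0.2, 0.3, -0.6]
opening: 0.0917
time: 0.93
tool_pos: [0.4424, 0.2207, 0.4008]
tool_rot: [-3.135, -0.003, 1.753]
contact_force: [1.1, 0.7, -0.2]
opening: 0.0919
time: 1.27
tool_pos: [0.5051, 0.1572, 0.3989]
tool_rot: [-3.134, -0.001, 1.519]
contact_force: [-0.3, -0.2, 0.5]
opening: 0.092
[0.50496718 0.15736311 0.39886488] [-3.13465859e+00 -4.43585171e-04  1.51958105e+00]
```

View pics/shelf.png

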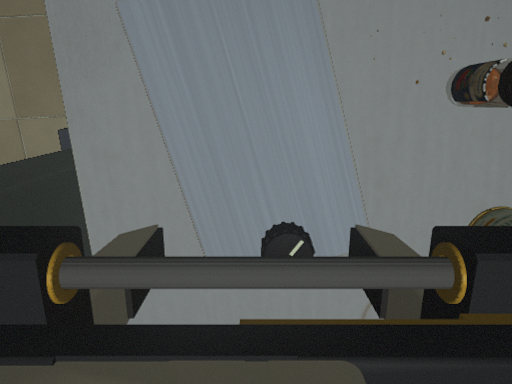

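The wrist picture shows the plate's left edge from (118,0) to (205,252), its right edge from (318,0) to (368,220), and the knob near (288,248), partly hidden by the gripper rod. I'll compute the shelf pose while going on to the carton.

```bash
python3 - <<'E'
from h import *
im=cv2.imread("pics/shelf.png"); mp=(viewer.camera_model("wrist"),np.load("shelfT.npy"))
g=cv2.GaussianBlur(im,(5,5),0).astype(float); bl=g[...,0]-g[...,2]   # bluish plate
e=[]
rows=range(5,200,6)
for r in rows:
    m=np.where(bl[r,100:400]>12)[0]
    if len(m): e.append((r,100+m.min(),100+m.max()))
e=np.array(e); print(e[::8].tolist())
L=np.array([cast(mp,(a[1],a[0]),.072) for a in e]);Rr=np.array([cast(mp,(a[2],a[0]),.072) for a in e])
for P in (L,Rr):
    f=np.polyfit(P[:,1],P[:,0],1); print("x=a*y+b",f, "ang",np.degrees(np.arctan(f[0])), "res",np.std(P[:,0]-np.polyval(f,P[:,1])))
for a,b in (((118,0),(205,252)),((318,0),(368,220))): print(cast(mp,a,.074).round(4),cast(mp,b,.074).round(4))
print("knob wrist",cast(mp,(288,248),.111))
t=campose("top"); 
for uv in ((55,105),(335,50),(362,213),(85,270)): print(cast(t,(155+uv[0]/4,180+uv[1]/4),.074).round(4))
print("knob top",cast(t,(155+318/4,180+133/4),.111).round(4))
E
python3 -m creep '[[[3,-40,0,0,0,3],[3,-40,0,0,0,0],[3,-40,0,0,0,0],[3,-40,0,0,0,0],[3,-40,0,0,0,0]]]'
python3 -m creep '[[[3,-40,0,0,0,0],[3,-40,0,0,0,0],[3,-40,0,0,0,0],[0,0,0,0,0,0],[0,0,0,0,0,0]]]' 1
python3 -c "
from h import *
mp,im=snap('wrist','cart'); np.save('cartT.npy',mp[1]); print(robot.observe()['tool_pos'],robot.observe()['tool_rot'])"
```

```text
[[5, 119, 316], [53, 135, 326], [101, 152, 337], [149, 169, 348], [197, 186, 359]]
x=a*y+b [-0.2332077   0.47059222] ang -13.127195741588896 res 0.0002382848938906616
x=a*y+b [-0.23759516  0.62944539] ang -13.365379438015438 res 0.0002586915732607722
[0.3993 0.312  0.074 ] [0.4496 0.0901 0.074 ]
[0.5597 0.3034 0.074 ] [0.6053 0.115  0.074 ]
knob wrist [0.52704913 0.10675306 0.111     ]
[0.5491 0.3438 0.074 ]
[0.6079 0.0855 0.074 ]
[0.4573 0.0553 0.074 ]
[0.3987 0.3061 0.074 ]
knob top [0.5259 0.0958 0.111 ]
time: 1.73
tool_pos: [0.5159, -0.0359, 0.3981]
tool_rot: [-3.132, -0.005, 1.602]
contact_force: [1.2, -0.8, 0.4]
opening: 0.0922
time: 2.15
tool_pos: [0.5229, -0.1606, 0.398]
tool_rot: [-3.131, -0.005, 1.61]
contact_force: [-0.6, -0.3, -0.1]
opening: 0.0634
[ 0.52296638 -0.16028105  0.39804235] [-3.13087999 -0.00386043  1.61073265]
```

View pics/cart.png

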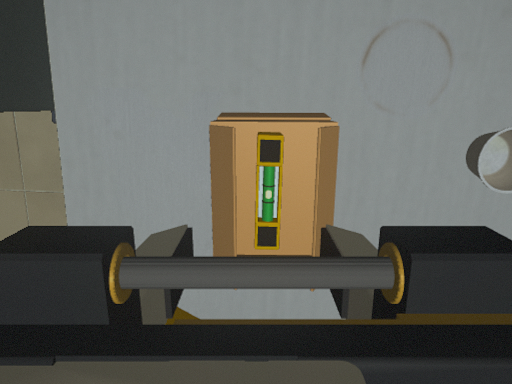

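The wrist view shows the half-open flaps at columns 211-236 and 315-337, and the level with corners near (258,133), (283,137), (279,249) and (255,247).

```bash
python3 - <<'E'
from h import *
mp=(viewer.camera_model("wrist"),np.load("cartT.npy"))
for n,p in (("lev end+",(270.5,135)),("lev end-",(267,248))): print(n,cast(mp,p,.044).round(4))
for z in (.052,.065,.09):
  print(z,[cast(mp,p,z).round(4)[:2].tolist() for p in ((211,125),(212,250),(235,126),(236,250),(317,126),(316,250),(337,125),(335,240))])
print("rim back",cast(mp,(273,119),.05).round(4))
t=campose("top")
for uv in ((530,75),(712,75),(712,205),(530,205),(552,144),(678,144)): print(uv,cast(t,(155+uv[0]/4,180+uv[1]/4),.05).round(4))
print(robot.tcp_to_tips)
E
```

```text
lev end+ [ 0.5313 -0.1197  0.044 ]
lev end- [ 0.5334 -0.2372  0.044 ]
0.052 [[0.4748, -0.1121], [0.4767, -0.2384], [0.4973, -0.1121], [0.5014, -0.2373], [0.574, -0.109], [0.5834, -0.2337], [0.5925, -0.1073], [0.6018, -0.2219]]
0.065 [[0.4766, -0.1113], [0.4784, -0.2326], [0.4982, -0.1113], [0.5021, -0.2316], [0.5718, -0.1083], [0.5809, -0.2281], [0.5896, -0.1067], [0.5985, -0.2168]]
0.09 [[0.4801, -0.1097], [0.4817, -0.2214], [0.5, -0.1097], [0.5035, -0.2204], [0.5677, -0.107], [0.576, -0.2172], [0.5841, -0.1055], [0.5922, -0.2068]]
rim back [ 0.5327 -0.1043  0.05  ]
(530, 75) [ 0.5927 -0.0985  0.05  ]
(712, 75) [ 0.5973 -0.2706  0.05  ]
(712, 205) [ 0.4748 -0.2699  0.05  ]
(530, 205) [ 0.4702 -0.1003  0.05  ]
(552, 144) [ 0.5278 -0.1201  0.05  ]
(678, 144) [ 0.531  -0.2384  0.05  ]
0.178
```

```bash
python3 -m creep '[[[6,-12,-25,-0.2,-0.6,-1.3],[6,-8,-35,0,0,0],[0,0,-30,0,0,0],[0,0,-20,0,0,0],[0,0,0,0,0,0]]]' 1
python3 -c "
from h import *
s=robot.observe();print(s['tool_pos'],s['tool_rot'],s['opening'])"
```

```text
time: 2.62
tool_pos: [0.5357, -0.1698, 0.2876]
tool_rot: [3.135, 0.001, 1.602]
contact_force: [-0.2, 0.9, 0.9]
opening: 0.0259
[ 0.53566837 -0.16976513  0.28761482] [3.13516005e+00 1.31392061e-03 1.60170112e+00] 0.025863885443104445
```

```bash
python3 -m creep '[[[0,-10,0,0,0,0],[0,0,0,0,0,0],[0,0,-15,0,0,0],[0,0,-20,0,0,0],[0,0,-6,0,0,0]]]' 1
python3 -m creep '[[[-12,0,0,0,0,0],[-12,0,0,0,0,0],[-12,0,0,0,0,0],[-12,0,0,0,0,0],[-6,0,0,0,0,0]]]'
```

```text
time: 3.03
tool_pos: [0.5384, -0.1759, 0.2535]
tool_rot: [3.125, 0.006, 1.611]
contact_force: [0.1, 0.2, -0.4]
opening: 0.0002
time: 3.45
tool_pos: [0.4897, -0.1752, 0.2646]
tool_rot: [3.098, 0.015, 1.612]
contact_force: [0.1, 0.3, -0.5]
opening: 0.0004
```

```bash
python3 -m creep '[[[12,0,0,0.3,1,-0.5],[12,0,0,0.3,1,-0.4],[12,0,-2,0.3,0.7,-0.4],[10,0,-6,0,0,0],[0,0,0,0,0,0]]]' 1
python3 -c "
from h import *
snap('wrist','c2'); s=robot.observe();print(s['tool_pos'],s['tool_rot'],s['opening'])"
```

```text
time: 3.87
tool_pos: [0.5385, -0.1749, 0.2685]
tool_rot: [3.131, 0.005, 1.59]
contact_force: [-0.5, -0.9, -0.3]
opening: 0.0009
[ 0.53794428 -0.17489424  0.26906564] [3.13114284 0.00556324 1.58975826] 0.0003120942039669212
```

View pics/c2.png

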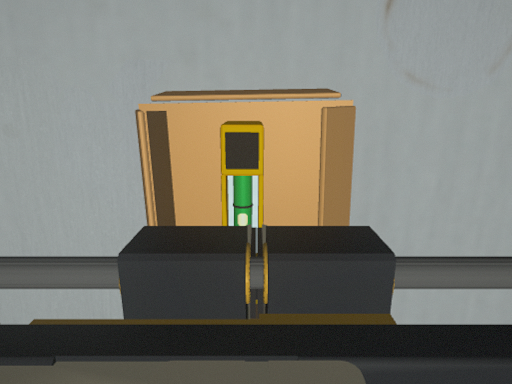

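The near flap (columns 140-165) is now close to upright, and the far flap (320-352) is still half open. The tool has drifted up, so I lower it more and push again.

```bash
python3 -m creep '[[[-2,0,-10,0.1,0.3,0],[0,0,-10,0,0,0],[0,0,-5,0,0,0],[0,0,0,0,0,0]]]'
python3 -m creep '[[[-12,0,-2,0,0.5,0],[-12,0,-3,0.1,0.4,0],[-12,0,-3,0.1,0.4,0],[-12,0,-3,0.1,0.4,0],[-6,0,-2,0,0.4,0]]]'
```

```text
time: 4.25
tool_pos: [0.5344, -0.1746, 0.2443]
tool_rot: [3.135, 0.005, 1.59]
contact_force: [0.1, -0.4, 0.7]
opening: 0.0005
time: 4.67
tool_pos: [0.4812, -0.1751, 0.232]
tool_rot: [-3.123, 0.001, 1.589]
contact_force: [23.8, 10.2, 12.5]
opening: 0.0007
```

```bash
python3 -m creep '[[[8,0,10,0,0,0],[12,0,6,0,-0.5,0],[14,0,0,0,-0.5,0],[14,0,0,0,0,0],[0,0,0,0,0,0]]]'
```

```text
time: 5.08
tool_pos: [0.5297, -0.1754, 0.2502]
tool_rot: [3.139, 0.002, 1.586]
contact_force: [0.3, 0.1, -0.3]
opening: 0.0007
```

```bash
python3 -m creep '[[[13,0,-2,0,0,0],[13,0,-1,0,0,0],[13,0,-1,0,0.2,0],[13,0,-1,0,0.2,0],[13,0,-1,0,0.2,0]]]'
python3 -c "
from h import *
s=robot.observe();print(s['tool_pos'],s['tool_rot'],s['contact_force'])"
```

```text
time: 5.5
tool_pos: [0.5917, -0.1753, 0.2426]
tool_rot: [-3.124, -0.001, 1.585]
contact_force: [-0.1, -0.3, 0.4]
opening: 0.0008
[ 0.59172091 -0.17531195  0.24258548] [-3.12350910e+00 -1.18705372e-03  1.58503035e+00] [-0.1279192  -0.25734227  0.35360656]
```

```bash
python3 -m creep '[[[12,0,2,0,-0.6,0],[12,0,1,0,-0.4,0],[8,0,0,0,0,0],[0,0,0,0,0,0]]]'
python3 -m creep '[[[-12,0,10,0,0,0],[-14,0,18,0,0,0],[-25,0,30,0,0,0],[-25,0,30,0,0,0],[0,0,0,0,0,0]]]' -1
python3 -c "
from h import *
mp,im=snap('wrist','c3');np.save('cartT.npy',mp[1]); s=robot.observe();print(s['tool_pos'],s['tool_rot'],s['opening'])"
```

```text
time: 5.83
tool_pos: [0.6176, -0.1758, 0.2443]
tool_rot: [-3.112, -0.005, 1.586]
contact_force: [1.4, 0.7, 0.4]
opening: 0.0006
time: 6.25
tool_pos: [0.5343, -0.1756, 0.3302]
tool_rot: [-3.097, -0.01, 1.587]
contact_force: [1.3, -0.5, -0.0]
opening: 0.0292
[ 0.53518501 -0.17554627  0.32813825] [-3.09650257 -0.01098808  1.58631898] 0.033341974826928335
```

View pics/c3.png

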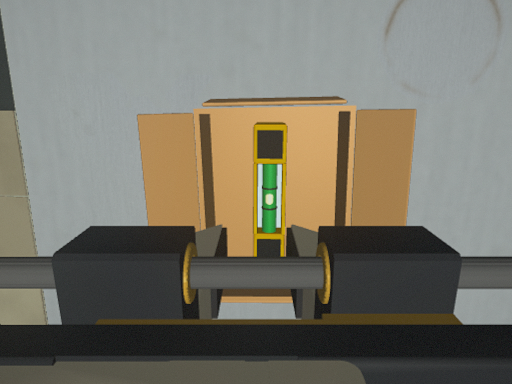

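Both flaps are now folded well outward, at columns 140-200 and 353-413. The level is at columns 254-287, rows 123-261. I'll take a refined level position and a downward approach with a partial opening.

```bash
python3 - <<'E'
from h import *
mp=(viewer.camera_model("wrist"),np.load("cartT.npy")); im=cv2.imread("pics/c3.png")
h=cv2.cvtColor(im,cv2.COLOR_BGR2HSV)
y=cv2.inRange(h,(22,150,60),(34,255,255))[100:270,230:310]
ys,xs=np.where(y>0); print(xs.min()+230,xs.max()+230,ys.min()+100,ys.max()+100)
for p in ((270.5,123.5),(270,261),(254,123.5),(287,123.5),(270.3,187)): print(p,cast(mp,p,.044).round(4))
E
python3 -m creep '[[[-1,-2,-10,-0.3,-1.2,0],[-1,-2,-10,-0.3,-1.2,0],[0,0,-10,0,0,0],[0,0,0,0,0,0]]]' -0.1
```

```text
253 286 123 256
(270.5, 123.5) [ 0.5315 -0.1191  0.044 ]
(270, 261) [ 0.5341 -0.2331  0.044 ]
(254, 123.5) [ 0.5189 -0.1194  0.044 ]
(287, 123.5) [ 0.5441 -0.1189  0.044 ]
(270.3, 187) [ 0.5327 -0.1689  0.044 ]
time: 6.63
tool_pos: [0.5316, -0.1797, 0.2954]
tool_rot: [-3.139, -0.0, 1.585]
contact_force: [0.0, 1.0, -0.2]
opening: 0.0502
```

```bash
python3 -m creep '[[[0,0,-25,0,0,0],[0,0,-25,0,0,0],[0,0,-20,0,0,0],[0,0,-10,0,0,0],[0,0,0,0,0,0]]]'
```

```text
time: 7.05
tool_pos: [0.5315, -0.1795, 0.2102]
tool_rot: [-3.135, -0.002, 1.586]
contact_force: [-0.1, 0.0, -0.3]
opening: 0.0507
```

```bash
python3 -m creep '[[[1,0,-8,0,-0.3,0],[0,0,-7,0,0,0],[0,0,0,0,0,0]]]'
python3 -m creep '[[[0,0,0,0,0,0],[0,0,0,0,0,0],[0,0,0,0,0,0],[0,0,0,0,0,0],[0,0,0,0,0,0]]]' 1 25
python3 -m creep '[[[0,0,8,0,0,0],[0,0,15,0,0,0],[0,0,25,0,0,0],[0,0,25,0,0,0],[0,0,25,0,0,0]]]'
```

```text
time: 7.3
tool_pos: [0.5333, -0.1797, 0.1948]
tool_rot: [3.141, -0.001, 1.586]
contact_force: [-0.2, 0.3, -0.7]
opening: 0.0506
time: 7.72
tool_pos: [0.534, -0.18, 0.1971]
tool_rot: [3.138, 0.0, 1.586]
contact_force: [-0.8, 0.2, -2.6]
opening: 0.0261
time: 8.13
tool_pos: [0.5315, -0.1788, 0.2942]
tool_rot: [-3.132, -0.006, 1.586]
contact_force: [0.2, 0.5, -2.2]
opening: 0.0256
```

```bash
python3 -m creep '[[[0,0,30,0,-0.3,0],[0,10,25,-0.2,-0.2,0],[-3,25,5,0,0,1],[-3,35,0,0,0,1.5],[-4,38,0,0,0,1.5]]]'
python3 -m creep '[[[-3,38,0,0,0,1.5],[-3,38,0,0,0,1.5],[-3,38,0,0,0,1.5],[-3,38,0,0,0,1.5],[-3,38,0,0,0,1.5]]]'
python3 -c "
from h import *
s=robot.observe();print(s['tool_pos'],s['tool_rot'],s['opening'])"
```

```text
time: 8.55
tool_pos: [0.5213, -0.0741, 0.3667]
tool_rot: [3.128, 0.006, 1.648]
contact_force: [1.3, 0.1, -2.7]
opening: 0.0253
time: 8.97
tool_pos: [0.5026, 0.1234, 0.3711]
tool_rot: [3.123, 0.007, 1.782]
contact_force: [0.8, -0.3, -2.2]
opening: 0.0257
[0.50255554 0.12339749 0.37109225] [3.12280326 0.00696196 1.78150544] 0.02573032802840975
```

```bash
python3 -m creep '[[[-2,36,-15,0.1,0.5,0.5],[-2,32,-25,0.1,0.3,0.3],[-2,18,-15,0,0,0],[0,8,-10,0,0,0],[0,0,0,0,0,0]]]'
python3 -c "
from h import *
s=robot.observe();print(s['tool_pos'],s['tool_rot'],s['opening'])"
```

```text
time: 9.38
tool_pos: [0.4927, 0.2289, 0.3081]
tool_rot: [3.129, -0.001, 1.806]
contact_force: [-0.3, 0.2, -2.6]
opening: 0.026
[0.49272353 0.22893461 0.30813695] [ 3.12913298e+00 -1.35530932e-03  1.80625565e+00] 0.025996286689423123
```

```bash
python3 -m creep '[[[2,0,-12,-0.1,0.4,0],[0,0,-12,0,0.2,0],[0,0,-6,0,0,0],[0,0,-2,0,0,0],[0,0,0,0,0,0]]]'
python3 -m creep '[[[0,0,-2,0,0,0],[0,0,0,0,0,0]]]'
```

```text
time: 9.8
tool_pos: [0.4965, 0.2246, 0.275]
tool_rot: [3.139, -0.001, 1.802]
contact_force: [-0.3, 0.3, -2.7]
opening: 0.026
time: 9.97
tool_pos: [0.4972, 0.2232, 0.2732]
tool_rot: [3.139, -0.001, 1.8]
contact_force: [-0.7, 0.5, -2.6]
opening: 0.0259
```

```bash
python3 -m creep '[[[-1,2,-3,0,0,0],[0,0,-2,0,0,0],[0,0,0,0,0,0]]]'
python3 -m creep '[[[0,0,-2,0,0,0],[0,0,0,0,0,0]]]'
```

```text
time: 10.22
tool_pos: [0.4966, 0.2248, 0.2689]
tool_rot: [3.136, -0.001, 1.799]
contact_force: [0.6, -0.5, -2.3]
opening: 0.0259
time: 10.38
tool_pos: [0.4965, 0.225, 0.2669]
tool_rot: [3.136, -0.001, 1.799]
contact_force: [0.3, -0.0, -2.1]
opening: 0.0259
```

```bash
python3 -m creep '[[[0,0,-1,0,0,0],[0,0,0,0,0,0]]]'
python3 -m creep '[[[0,0,-1,0,0,0],[0,0,0,0,0,0]]]'
```

```text
time: 10.55
tool_pos: [0.4966, 0.2252, 0.2663]
tool_rot: [3.135, -0.001, 1.799]
contact_force: [-0.7, -0.5, -1.0]
opening: 0.0259
time: 10.72
tool_pos: [0.4965, 0.2254, 0.266]
tool_rot: [3.134, -0.001, 1.8]
contact_force: [-0.2, -0.4, -0.5]
opening: 0.026
```

```bash
python3 -m creep '[[[0,0,0,0,0,0],[0,0,0,0,0,0],[0,0,0,0,0,0],[0,0,0,0,0,0]]]' -0.2
python3 -m creep '[[[0,0,20,0,0,0],[0,0,30,0,0,0],[0,-10,25,0,0,0],[0,-10,15,0,0,0],[0,-5,0,0,0,0]]]'
python3 -m creep '[[[0,-20,10,0,0,0],[0,-10,0,0,0,0],[0,0,0,0,0,0],[0,0,0,0,0,0],[0,0,0,0,0,0]]]'
python3 -c "
from h import *
mp,im=snap('wrist','s2');np.save('s2T.npy',mp[1]); s=robot.observe();print(s['tool_pos'],s['tool_rot'],s['opening'])"
```

```text
time: 11.05
tool_pos: [0.497, 0.2255, 0.2666]
tool_rot: [3.132, -0.001, 1.8]
contact_force: [0.4, 0.3, -0.9]
opening: 0.048
time: 11.47
tool_pos: [0.4962, 0.2005, 0.3583]
tool_rot: [3.136, -0.001, 1.801]
contact_force: [0.2, 0.1, 0.8]
opening: 0.055
time: 11.88
tool_pos: [0.4958, 0.1689, 0.3655]
tool_rot: [3.137, -0.002, 1.799]
contact_force: [-0.3, 0.3, -0.3]
opening: 0.0552
[0.49579193 0.1690328  0.36538191] [ 3.13784778e+00 -1.82359648e-03  1.79930751e+00] 0.054828042620323425
```

View pics/s2.png

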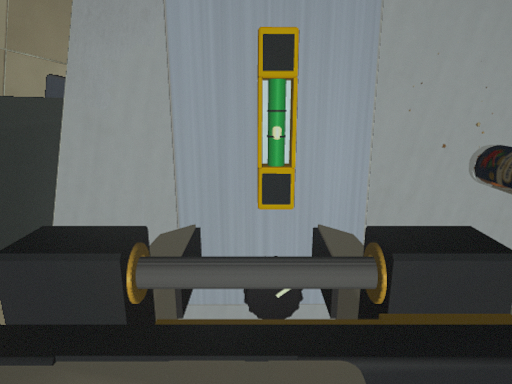

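The level lies flat on the shelf. The bubble is at (277,132) with lines at rows 110 and 136, so it sits about 6 mm toward the knob. The knob is partly visible at columns 244-302. I'll write a bubble meter and pin down the knob.

```bash
cat > bub.py <<'E'
from h import *
def bubble(mp,im,c=(0.4965,0.2254),z=.113,yaw=1.80,p=False):
    ax=np.array([np.cos(yaw),np.sin(yaw)]); s=np.arange(-.029,.029,.00025)
    def at(o): 
        n=np.array([ax[1],-ax[0]])
        pts=np.array([proj(mp,[*(np.array(c)+ax*t+n*o),z]) for t in s],np.float32)
        return cv2.remap(im,pts[:,0:1],pts[:,1:2],cv2.INTER_LINEAR)[:,0].astype(float)
    A=np.mean([at(o) for o in (-.001,0,.001)],0)
    B=np.mean([at(o) for o in (-.0035,.0035)],0)
    r=np.clip(A[:,2]-60,0,None); b=(s*r).sum()/r.sum()
    g=B[:,1]-np.minimum(0,0); k=np.convolve(g,np.ones(5)/5,'same')
    ls=[]
    for c0 in (-.0085,.0085):
        w=abs(s-c0)<.005; i=np.where(w)[0][k[w].argmin()]; ls.append(s[i])
    if p: print(np.c_[s*1e3,A[:,2],g][::6].round(1).tolist())
    return b*1e3, np.array(ls)*1e3
E
python3 - <<'E'
from bub import *
im=cv2.imread("pics/s2.png"); mp=(viewer.camera_model("wrist"),np.load("s2T.npy"))
print(bubble(mp,im,p=True))
h=cv2.cvtColor(im,cv2.COLOR_BGR2HSV)
k=im.max(2)[286:320,235:310]
for r in range(289,320,3):
    m=np.where(im[r,225:325].max(1)<60)[0]; 
    if len(m): print(r,m.min()+225,m.max()+225)
for r in (300,317,318.5): print(r,cast(mp,(273,r),.113).round(4))
for uv in ((258,28),(298,28),(258,208),(294,208)): print(cast(mp,uv,.1145).round(4))
E
```

```text
[[-29.0, 182.0, 142.5], [-27.5, 76.3, 104.0], [-26.0, 43.3, 124.5], [-24.5, 43.3, 123.0], [-23.0, 43.7, 124.0], [-21.5, 44.3, 124.0], [-20.0, 43.0, 123.0], [-18.5, 45.3, 124.0], [-17.0, 44.7, 124.0], [-15.5, 44.0, 124.0], [-14.0, 43.3, 123.5], [-12.5, 45.0, 123.5], [-11.0, 45.7, 124.5], [-9.5, 79.0, 125.5], [-8.0, 164.7, 100.5], [-6.5, 190.7, 134.0], [-5.0, 193.0, 152.5], [-3.5, 192.7, 154.5], [-2.0, 194.0, 151.5], [-0.5, 112.3, 124.5], [1.0, 44.0, 123.5], [2.5, 46.3, 123.5], [4.0, 45.7, 123.0], [5.5, 47.0, 122.5], [7.0, 45.3, 123.0], [8.5, 49.0, 109.0], [10.0, 51.3, 72.5], [11.5, 45.0, 124.0], [13.0, 47.3, 123.0], [14.5, 46.3, 123.0], [16.0, 46.0, 122.5], [17.5, 44.0, 122.0], [19.0, 45.3, 124.0], [20.5, 47.0, 122.5], [22.0, 45.0, 122.5], [23.5, 45.0, 122.5], [25.0, 45.3, 123.0], [26.5, 45.3, 122.0], [28.0, 45.0, 122.5]]
(np.float64(-7.308424196124714), array([-7.5,  9.5]))
289 244 324
292 244 324
295 245 324
298 245 324
301 245 299
304 248 298
307 249 298
310 249 294
313 254 291
316 257 288
319 263 283
300 [0.5267 0.0976 0.113 ]
317 [0.5302 0.0832 0.113 ]
318.5 [0.5305 0.0819 0.113 ]
[0.4721 0.2805 0.1145]
[0.4963 0.2861 0.1145]
[0.4987 0.167  0.1145]
[0.5234 0.1727 0.1145]
```

```bash
python3 -m creep '[[[10,-22,-5,0,0,0],[10,-22,-15,0,0,0],[8,-15,-15,0,0,0],[0,-5,-5,0,0,0],[0,0,0,0,0,0]]]' -0.4
python3 -c "
from h import *
s=robot.observe();print(s['tool_pos'],s['tool_rot'],s['opening'])"
```

```text
time: 12.35
tool_pos: [0.5241, 0.1068, 0.3212]
tool_rot: [3.141, -0.004, 1.805]
contact_force: [-0.5, 0.5, -0.1]
opening: 0.0639
[0.52405467 0.10678712 0.32119512] [ 3.14061768 -0.00413914  1.80462565] 0.06391213934998258
```

```bash
python3 -m creep '[[[2,-7,-12,0,0,0],[0,-1,-15,0,0,0],[0,0,-12,0,0,0],[0,0,-6,0,0,0],[0,0,0,0,0,0]]]'
python3 -c "
from h import *
s=robot.observe();print(s['tool_pos'],s['tool_rot'],s['opening'])"
```

```text
time: 12.77
tool_pos: [0.525, 0.103, 0.2757]
tool_rot: [3.141, -0.006, 1.807]
contact_force: [-1.0, 0.6, 0.5]
opening: 0.064
[0.52500415 0.10304739 0.27569728] [ 3.14051138 -0.0060627   1.80658176] 0.06397897534218541
```

```bash
python3 -m creep '[[[1,-5,-6,-0.3,0,0],[0,-1,-6,0,0,0],[0,0,0,0,0,0]]]'
python3 -m creep '[[[0,0,0,0,0,0],[0,0,0,0,0,0],[0,0,0,0,0,0],[0,0,0,0,0,0]]]' 1 30
python3 -c "
from h import *
s=robot.observe();print(s['tool_pos'],s['tool_rot'],s['opening'],s['contact_force'],s['torque'])"
```

```text
time: 13.02
tool_pos: [0.526, 0.0983, 0.2644]
tool_rot: [3.14, -0.0, 1.809]
contact_force: [-0.2, 0.6, -0.1]
opening: 0.0643
time: 13.35
tool_pos: [0.5262, 0.0984, 0.2654]
tool_rot: [3.139, -0.0, 1.809]
contact_force: [0.1, 1.2, -1.0]
opening: 0.0434
[0.5262234  0.09838115 0.26537955] [ 3.13867868e+00 -1.87608149e-04  1.80854793e+00] 0.04338702422287498 [ 0.07399536  1.16199384 -0.99416076] [-0.07518227 -0.09061221 -0.010564  ]
```

```bash
python3 -m creep '[[[0,0,0,0,0,-5],[0,0,-0.5,0,0,-5],[0,0,-0.5,0,0,-5],[0,0,-0.5,0,0,-5],[0,0,-0.5,0,0,-4]]]'
python3 -m creep '[[[0,0,0,0,0,-2],[0,0,0,0,0,0]]]'
python3 -c "
from h import *
s=robot.observe();print(s['tool_pos'],s['tool_rot'],s['opening'],s['contact_force'],s['torque'])"
```

```text
time: 13.77
tool_pos: [0.5264, 0.0984, 0.2638]
tool_rot: [3.137, -0.0, 1.374]
contact_force: [-0.5, 0.7, 1.3]
opening: 0.0435
time: 13.93
tool_pos: [0.5264, 0.0984, 0.2637]
tool_rot: [3.137, -0.0, 1.334]
contact_force: [-0.1, -0.5, -2.5]
opening: 0.0435
[0.52640761 0.09840061 0.2637213 ] [ 3.13670570e+00 -1.90398169e-04  1.33408793e+00] 0.04347503553272119 [-0.14192721 -0.53252672 -2.48752631] [-0.00402752 -0.00257999 -0.09116154]
```

```bash
python3 -m creep '[[[0,0,-0.3,0,0,-4],[0,0,-0.3,0,0,-4],[0,0,0,0,0,-0.8],[0,0,0,0,0,0]]]'
python3 -c "
from h import *
s=robot.observe();print(s['tool_pos'],s['tool_rot'],s['contact_force'])
mp,im=snap('wrist','k1'); print([proj(mp,[*p,.113]).round(0) for p in ((.4976,.2266),(.511,.17),(.484,.28))])"
```

```text
time: 14.27
tool_pos: [0.5265, 0.0984, 0.2632]
tool_rot: [3.136, -0.0, 1.18]
contact_force: [0.5, -1.0, -1.2]
opening: 0.0434
[0.5265144  0.09839244 0.26317883] [ 3.13637009e+00 -4.31599786e-04  1.18022843e+00] [ 0.46382151 -1.02449914 -1.20362387]
[array([ 31., -16.]), array([143., 126.]), array([-101., -179.])]
```

```bash
python3 -m creep '[[[0,0,0,0,0,0],[0,0,0,0,0,0],[0,0,0,0,0,0]]]' -0.4
python3 -m creep '[[[0,0,15,0,0,0],[0,0,25,0,0,3],[-5,10,25,0,0,6],[-6,18,20,0,0,6],[-6,18,0,0,0,6]]]'
python3 -m creep '[[[-6,18,0,0,0,6],[0,5,0,0,0,6],[0,0,0,0,0,1],[0,0,0,0,0,0]]]'
cat >> bub.py <<'E'
def look(f):
    mp,im=snap("wrist",f); np.save(f+"T.npy",mp[1]); s=robot.observe()
    print(s['time'],s['tool_pos'].round(4),s['tool_rot'].round(3),s['opening'].round(4))
    # level top by yellow mask
    y=cv2.inRange(cv2.cvtColor(im,cv2.COLOR_BGR2HSV),(20,130,90),(36,255,255)); y[225:]=0
    r=cv2.minAreaRect(cv2.findNonZero(y)); bp=cv2.boxPoints(r); c=[cast(mp,q,.114)[:2] for q in bp]
    e=[np.array(c[i])-c[i-1] for i in range(4)]; e=max(e,key=np.linalg.norm); yaw=np.arctan2(e[1],e[0])%np.pi
    C=np.mean(c,0); print("level",C.round(4),"yaw",yaw.round(3),"len",np.linalg.norm(e).round(4))
    ax=np.array([np.cos(yaw),np.sin(yaw)])
    g=cv2.inRange(im,(110,140,130),(255,255,255)); # pale bubble
    s_=np.arange(-.024,.024,.00025); n=np.array([ax[1],-ax[0]])
    def at(o):
        p=np.array([proj(mp,[*(C+ax*t+n*o),.113]) for t in s_],np.float32); return cv2.remap(im,p[:,:1],p[:,1:],1)[:,0].astype(float)
    A=np.mean([at(o) for o in (-.001,0,.001)],0); B=np.mean([at(o) for o in (-.0035,.0035)],0)
    w=A[:,2]>110; b=s_[w]*1e3; ls=[]
    for c0 in (-.0085,.0085):
        m=abs(s_-c0)<.004; d=np.clip(B[m,1].max()-12-B[m,1],0,None); ls.append((s_[m]*d).sum()/d.sum()*1e3)
    ls=np.array(ls); print("bubble edges",b.min(),b.max(),"lines",ls.round(2),"offset mm",((b.min()+b.max())/2-ls.mean()).round(2))
    return mp,im
E
python3 -c "
from bub import *
look('s3')"
```

```text
time: 14.57
tool_pos: [0.5266, 0.0983, 0.2637]
tool_rot: [3.136, -0.001, 1.185]
contact_force: [0.5, -0.1, 0.7]
opening: 0.0591
time: 14.98
tool_pos: [0.5095, 0.1427, 0.3513]
tool_rot: [3.138, 0.003, 1.563]
contact_force: [1.4, 0.2, -0.7]
opening: 0.0643
time: 15.32
tool_pos: [0.5019, 0.1694, 0.3547]
tool_rot: [3.132, 0.003, 1.809]
contact_force: [0.3, -0.2, -0.6]
opening: 0.0643Traceback (most recent call last):
  File "<string>", line 3, in <module>
    look('s3')
    ~~~~^^^^^^
  File "bub.py", line 19, in look
    print(s['time'],s['tool_pos'].round(4),s['tool_rot'].round(3),s['opening'].round(4))
                                                                  ^^^^^^^^^^^^^^^^^^
AttributeError: 'float' object has no attribute 'round'
```

```bash
sed -i "s/s\['opening'\].round(4)/s['opening']/" bub.py
python3 -m creep '[[[0,0,0,0,0,0],[0,0,0,0,0,0],[0,0,0,0,0,0],[0,0,0,0,0,0],[0,0,0,0,0,0]]]'
python3 -c "
from bub import *
mp,im=look('s4'); cv2.imwrite('pics/s4c.png',cv2.resize(im[10:230,170:390],None,fx=2,fy=2))"
```

```text
time: 15.78
tool_pos: [0.5026, 0.167, 0.3538]
tool_rot: [3.134, 0.003, 1.798]
contact_force: [0.4, 0.4, 0.2]
opening: 0.0644
15.8333 [0.5027 0.167  0.3538] [3.134e+00 3.000e-03 1.798e+00] 0.06390686494549903
level [0.4978 0.2265] yaw 1.822 len 0.1172
bubble edges -4.749999999999983 4.000000000000024 lines [-8.46  8.18] offset mm -0.23
```

View pics/s4c.png

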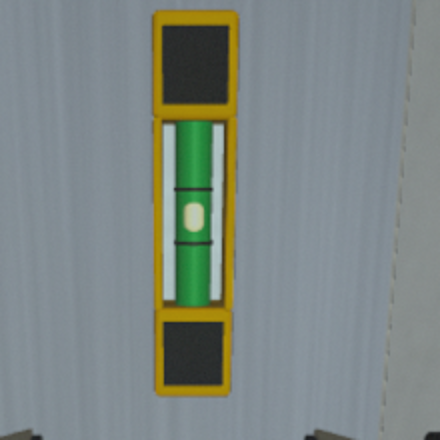

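The bubble is centred: edges at −4.7 and +4.0 mm, lines at ±8.3 mm. I'll close the fingers and press the knob-side pad, which keeps the vial in the wrist camera's view.

```bash
python3 -m creep '[[[2,6,-5,0,0.3,0],[2,6,-10,0,0,0],[0,2,-10,0,0,0],[0,0,0,0,0,0],[0,0,0,0,0,0]]]' 1
python3 -m creep '[[[0,0,-4,0,0,0],[0,0,-3,0,0,0],[0,0,-3,0,0,0],[0,0,0,0,0,0],[0,0,0,0,0,0]]]'
python3 -c "
from bub import *
s=robot.observe();print(s['tool_pos'],s['tool_rot'],s['opening'],s['contact_force'])"
```

```text
time: 16.25
tool_pos: [0.5071, 0.1825, 0.3254]
tool_rot: [3.14, 0.002, 1.797]
contact_force: [0.7, -0.1, 0.5]
opening: 0.0355
time: 16.67
tool_pos: [0.5069, 0.1826, 0.3137]
tool_rot: [-3.142, 0.002, 1.798]
contact_force: [1.1, -0.1, 0.8]
opening: 0.0026
[0.50688656 0.18257338 0.31373209] [-3.14159108e+00  1.57986759e-03  1.79766652e+00] 0.0025792431300782504 [ 1.12607885 -0.06381469  0.84415238]
```

```bash
python3 -m creep '[[[1,0,-6,0,0,0],[0,0,-5,0,0,0],[0,0,-3,0,0,0],[0,0,0,0,0,0],[0,0,0,0,0,0]]]'
python3 -m creep '[[[0,0,-1.5,0,0,0],[0,0,-1,0,0,0],[0,0,0,0,0,0]]]'
python3 -m creep '[[[0,0,-1,0,0,0]]]'
```

```text
time: 17.08
tool_pos: [0.5081, 0.1823, 0.2986]
tool_rot: [3.141, 0.002, 1.797]
contact_force: [0.3, -0.0, -0.1]
opening: 0.0003
time: 17.33
tool_pos: [0.5081, 0.1823, 0.296]
tool_rot: [3.14, 0.002, 1.797]
contact_force: [-0.5, -0.3, 0.1]
opening: 0.0005
time: 17.42
tool_pos: [0.5082, 0.1823, 0.2952]
tool_rot: [3.14, 0.002, 1.797]
contact_force: [1.1, -0.7, -0.1]
opening: 0.0
```

```bash
python3 -m creep '[[[0,0,-1,0,0,0],[0,0,-1,0,0,0]]]'
python3 -m creep '[[[0,0,-1,0,0,0]]]'
python3 -m creep '[[[0,0,-1,0,0,0]]]'
```

```text
time: 17.58
tool_pos: [0.5083, 0.1824, 0.2932]
tool_rot: [3.139, 0.002, 1.797]
contact_force: [-0.4, -0.1, -0.1]
opening: 0.0003
time: 17.67
tool_pos: [0.5083, 0.1824, 0.2921]
tool_rot: [3.139, 0.002, 1.797]
contact_force: [-0.3, -0.3, 0.8]
opening: 0.0005
time: 17.75
tool_pos: [0.5083, 0.1824, 0.2911]
tool_rot: [3.139, 0.002, 1.797]
contact_force: [0.6, -0.1, -0.4]
opening: 0.0003
```

```bash
python3 -m creep '[[[0,0,-0.8,0,0,0]]]'
python3 -m creep '[[[0,0,-0.8,0,0,0]]]'
python3 -m creep '[[[0,0,-0.8,0,0,0]]]'
```

```text
time: 17.83
tool_pos: [0.5083, 0.1824, 0.2902]
tool_rot: [3.139, 0.002, 1.797]
contact_force: [-1.3, -1.5, 10.2]
opening: 0.0005
time: 17.92
tool_pos: [0.5083, 0.1824, 0.2902]
tool_rot: [3.139, 0.002, 1.797]
contact_force: [-4.5, -1.5, 13.2]
opening: 0.0006
time: 18.0
tool_pos: [0.5083, 0.1824, 0.2903]
tool_rot: [3.138, 0.002, 1.797]
contact_force: [-3.2, -0.9, 7.8]
opening: 0.0003
```

```bash
python3 -m creep '[[[0,0,-1,0,0,0]]]'
python3 -c "
from bub import *
for i in range(8):
    mp,im=look('p%d'%i) if i in (0,7) else snap('wrist','p'); s=robot.observe(); print(s['contact_force'].round(1), s['tool_pos'].round(4))"
```

```text
time: 18.08
tool_pos: [0.5083, 0.1824, 0.2903]
tool_rot: [3.137, 0.002, 1.798]
contact_force: [-3.5, -0.7, 9.4]
opening: 0.0004
18.1333 [0.5082 0.1824 0.2903] [3.137e+00 2.000e-03 1.798e+00] 0.00048662926234649563
level [0.4948 0.2385] yaw 1.818 len 0.0919
bubble edges -16.499999999999993 20.75000000000004 lines [nan nan] offset mm nan
[-2.8 -0.3  8.4] [0.5082 0.1824 0.2903]
[-1.9 -1.2  8.1] [0.5083 0.1824 0.2903]
[-2.7 -0.8  8.1] [0.5082 0.1824 0.2903]
[-2.4 -0.5  8.6] [0.5082 0.1824 0.2903]
[-2.9 -0.8  8.8] [0.5082 0.1824 0.2903]
[-2.7 -1.2  9.3] [0.5082 0.1824 0.2903]
[-3.2 -0.9  8.4] [0.5082 0.1824 0.2903]
18.4833 [0.5082 0.1824 0.2903] [3.137e+00 2.000e-03 1.798e+00] 0.00027426090461551446
level [0.495  0.2386] yaw 1.819 len 0.0919
bubble edges -16.499999999999993 20.75000000000004 lines [nan nan] offset mm nan
[-3.2 -0.2  8.7] [0.5082 0.1824 0.2903]bub.py:33: RuntimeWarning: invalid value encountered in scalar divide
  m=abs(s_-c0)<.004; d=np.clip(B[m,1].max()-12-B[m,1],0,None); ls.append((s_[m]*d).sum()/d.sum()*1e3)
```

The press holds steady at about 8.5 N. The level's knob end is now out of the mask's view, so the bubble meter can't read it and I check by eye.

```bash
python3 -m creep '[[[0,0,-1,0,0,0]]]'
python3 -c "
from bub import *
import time
for i in range(6): mp,im=snap('wrist','q')
s=robot.observe(); print(s['time'],s['contact_force'].round(1)); cv2.imwrite('pics/q1.png',im)"
```

```text
time: 18.57
tool_pos: [0.5082, 0.1824, 0.2903]
tool_rot: [3.136, 0.002, 1.798]
contact_force: [-3.0, -1.7, 8.3]
opening: 0.0005
18.8667 [-2.2 -0.7  7.6]
```

View pics/q1.png

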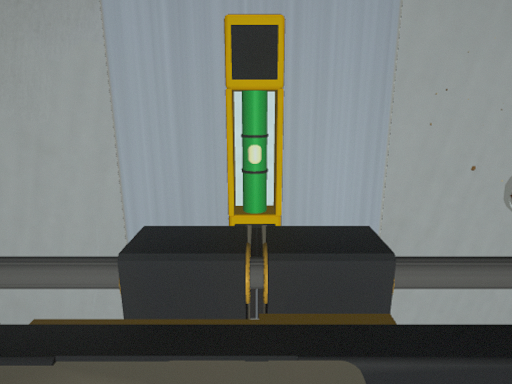

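The bubble is at row 154 and the lines are at rows 135 and 171, so it is about 0.5 mm off the middle, with the press steady at about 8 N. Handing in.

```bash
python3 -c "
from cell import robot
print(robot.hand_in()); s=robot.observe(); print(s['time'],s['contact_force'])"
```

```text
the job is handed in; nothing more can be done
None
the job is handed in; nothing more can be done
```

The job is handed in at about 19 s of the 64 s allowed; no verdict is reported. I swung both flaps open and took the level out of the carton. I laid it lengthwise on the shelf about 2 mm from the spot as I measured it, let go, and turned the knob 0.63 rad clockwise. I then pressed the knob-side pad with closed fingers and held it there.

**Last checks:**
- **Bubble:** it was 0.2 mm off the middle with the level untouched, and about 0.5 mm off by eye while pressed.
- **Press force:** it held steady at about 8 N, so the level bears on the shelf with an estimated 10 to 11 N including its own weight.
- **Flaps:** the picture taken after opening showed both folded well outward. I did not look at them again after lifting the level out.
- **Bystanders:** no contact force suggested one was touched. I took no final overview picture to confirm it.

**What went wrong or disagreed:**
- The first push on the near flap rode too high and only brought it near upright, so I lowered the fingers and pushed again. That push reached about 24 N sideways.
- My automatic bubble reading failed in the pressed pose because part of the level was hidden, so that check is by eye from the wrist picture.

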